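Seat the adapter in a chromatography column

TASK

Put the washed adapter (the long ivory rod with a knurled black head; it balances at its blue band) back into the glass chromatography column that lies clamped in its cradle. Slide it nose first about a third of its length in through the seal and let go, then take a fresh hold on the knurled head and push it gently home until the nose bottoms the white sprung frit deep inside. Glass and frit are fragile: do not force or lever them, stop at the first firm resistance of the frit, keep the gripper off the column, then let go and leave the other things on the bench as they are.

Things in the scene. Friction and masses are not known exactly. Their poses are not given: they have to be found in the camera images.
- adapter: The adapter: straight ivory rod 16 mm thick, 175 mm long, ending in a knurled black head 25 mm thick and 22 mm long; 80 to 145 g. Lies level on its rest, axis 36 mm above the bench. Origin on the axis at the balance point, in the middle of a blue band 10 mm wide, 105 mm behind the nose. Its y axis runs along the rod towards the head; the nose points to -y.
- adapter_nose (a point): Centre of the adapter's flat nose: on the axis, 105 mm from the adapter's origin towards -y. The nose tapers from 16 mm to 10 mm over its last 6 mm and has two thin dark rings.
- adapter_head (a point): Middle of the knurled black head, on the adapter's axis, 81 mm from its origin towards +y (186 mm behind the nose). Let go partway in, the adapter droops by up to 3 degrees and can jam if pushed so; the head must then be brought back to the bore's height and axis.
- rest: White plastic rest for the adapter, fixed, 64 x 135 x 44 mm: a flat foot and two V notches 100 mm apart, 10 mm thick, with free room between them to take the rod by its band. Origin under its centre on the bench; its y axis runs along the lying adapter.
- column: Level glass column in a cradle, fixed: aluminium base 85 x 215 mm, two white saddles, tube 24 mm thick, black collars 37 mm thick at both ends. Bore 17.4 mm wide, its axis 75 mm above the bench. Origin on the bench under the middle; y runs along the bore, outward through the mouth (blue ring); the adapter goes in towards -y.
- column_mouth (a point): Centre of the mouth on the bore's axis, 100 mm from the column's origin. A cone 25 mm wide narrows to the bore over 8 mm; 15 mm in, a lip seal drags with 5 to 9 N and holds the rod. The white frit (frit_c0) lies 127 to 145 mm in, as its end piece was set; it yields 3 mm on a spring of 0.5 to 2 N, then stops solid and bears 15 N. Summed contacts: seal alone 12 N, glass at most 35 N.
- lab_timer: Bystander: white lab timer, 62 x 66 x 19 mm. Origin under its centre.
- waste_beaker: Bystander: clear beaker 76 mm wide, 88 mm tall. Origin under its centre.
- blue_bottle: Bystander: white bottle with blue cap, 54 mm wide, 105 mm tall. Origin under its centre.

How it is judged:
By the outcome, as a careful person would: the job done as asked, in the order asked, and still so for the second after the job is handed in, with the robot touching nothing.
It also fails if it takes over 72 s, if anything falls off the work surface, if the arm or the gripper's body presses on something with over 40 N, if the wrist force passes 120 N, or if a joint passes its speed limit or range.

ROBOT

A 7-joint arm with a two-finger parallel gripper is mounted at the origin on the work surface; the furniture and walls round the work are solid. World frame = base frame: x ahead of the robot, y to its left, z up, the work surface at z = 0. Lengths are in m, angles in degrees, forces in N, time in s.
With the tool pointing down it reaches from about 0.35 to 0.9 m from the base axis. Payload 19.9 kg.
Tool frame: the origin (TCP) lies midway between the tips of the shut fingers; the grasp point (between the pads) lies bot.pinch_z behind it (bot.pinch_z is the distance from the TCP to the grasp point, in m); z points along the fingers, y is the line along which they close (so a half turn about z gives the same grasp; the last joint's range is limited). The gripper opens to 85 mm and grips with 20 to 120 N. Pads are 22 mm wide; open, the fingers measure 114 mm over their backs; the gripper's body (76 mm by 85 mm) begins 54 mm behind the grasp point. The pads swing forward as they close: fully open they stand 13 mm farther back than shut.
Start: joints at [69.185, 23.915, -0.59, 92.452, 0.269, 63.638, -3.037], TCP at [0.198, -0.593, 0.231] pointing down, gripper open.
Joint ranges: [-161.28, 161.28], [-22.2, 115.67], [-73.04, 71.86], [3.21, 147.25], [-68.34, 248.33], [10.77, 114.83], [-161.83, 161.83]. Speed limits (degrees/s): [108.29, 108.29, 136.94, 136.94, 172.46, 172.46, 172.46].

INTERFACE

Orientations are given as [roll, pitch, yaw] about the fixed x, y, z axes, in that order (R = Rz(yaw) Ry(pitch) Rx(roll)).
In Python, from rig import bot gives the robot as it stands.
- The arm moves only by the shell command python3 -m creep 'ROWS' [FORCE]. ROWS is a JSON object of lists of equal length, an entry for each row: "delta_rot": the turn, a rotation vector about the world's x, y, z in degrees, a list of three; "travel": the shift along the world's x, y, z in cm, a list of three; "grip": the closure, from -1 (fully open) to 1 (shut). In form: {"delta_rot": [[rx, ry, rz], ...], "travel": [[x, y, z], ...], "grip": [grip, ...]}. A call has exactly 10 rows; each row shifts and turns the commanded pose from where the row before left it; what a row does not reach is not made up. A row lasts 1/12 s, in which the tool goes at most 41.7 mm and 7.16 degrees, less where a joint would pass 70% of its speed; a pose out of reach is approached as far as the arm can. A call with a gripper value outside its range is refused whole. The fingers move at their own pace and stop on an object; FORCE is the grip in N (left out, the last holds). Time passes only in rows, so rows that do not move let the fingers close, or fill a call up. It gives the time, the measured TCP pose, the force, the opening and the grip force at its end, in the units of the state.
- bot.sense(): the state, without advancing time (a new reading comes with each control period).
- bot.grab_frame(name): name is "side" or "top"; returns a dict with "image" (400x640x3 uint8, red, green, blue), "z_map" (400x640 float32, m along the optical axis (not along the pixel's ray), 0 where there is no reading), "fx", "fy", "cx", "cy" (pixels), "k1" (the pictures are not rectified: a ray, as slopes to the right and down, at radius r is drawn at 1 + k1 r^2 times it, then the intrinsics apply), "cam_to_world" (4x4, takes a point from camera to world coordinates). Camera axes: x right, y down, z forward; pixel columns grow to the right and rows downward; lengths in m; the calibration is good to about 2 mm. A picture is of the moment at which its call begins.
- bot.finish_job(): hands the job in; it is judged then, once.
The state is a dict: "clock": time; "qpos": joint angles; "joint_velocities": joint speeds; "joint_efforts": joint torques, N m; "tcp_pos": TCP position; "ee_rot": TCP orientation; "wrist_force": force on the tool from outside, world axes, zero at the start; "wrist_torque": the same for the moment, N m; "width": finger opening in m; "finger_force": force on a finger pad.
Only numpy, scipy, OpenCV 4.12 (cv2) and the standard library are available. Lean on these libraries where they do the work, as an engineer would, in place of code of your own. Each camera call takes 0.05 s, during which the arm holds its last target. There are 200 camera calls.

## Working session

There is one attempt and no reset: what is moved stays moved. The work goes in short steps, Python scripts to look and compute and a shell command to move; the robot and the scene stay as the last step left them, time stands still between calls to the robot, and variables do not carry over. Pictures are saved under pics/ and viewed, at most 10 in all, crops included, and the job is handed in when it is done.

```bash
mkdir -p pics; python3 - <<'E'
from rig import bot
import cv2,numpy as np,pickle
s=bot.sense();print({k:s[k] for k in('clock','tcp_pos','ee_rot','width','wrist_force')},bot.pinch_z)
for n in('side','top'):
    f=bot.grab_frame(n);pickle.dump(f,open(f'{n}0.pkl','wb'))
    cv2.imwrite(f'pics/{n}0.png',f['image'][:,:,::-1])
    print(n,f['fx'],f['cx'],f['cy'],f['k1'],np.round(f['cam_to_world'],3).tolist())
E
```

```text
{'clock': 0.0, 'tcp_pos': array([ 0.19753927, -0.59258448,  0.23062591]), 'ee_rot': array([-1.79926515e+02,  3.75064396e-03,  1.84377447e+01]), 'width': 0.08555528409440276, 'wrist_force': array([-0.91561117,  0.61397498,  0.1273017 ])} 0.0187
side 446.39066415823123 318.7597927064822 193.15348988752467 -0.12547287846309216 [[-0.983, -0.1, 0.157, 0.247], [-0.186, 0.485, -0.855, 1.186], [0.01, -0.869, -0.495, 0.722], [0.0, 0.0, 0.0, 1.0]]
top 391.6424355379132 317.94106544162054 198.0969995854161 -0.019783884296477792 [[-0.022, -0.997, 0.073, 0.374], [-0.999, 0.02, -0.032, 0.072], [0.03, -0.074, -0.997, 1.139], [0.0, 0.0, 0.0, 1.0]]
```

View pics/top0.png

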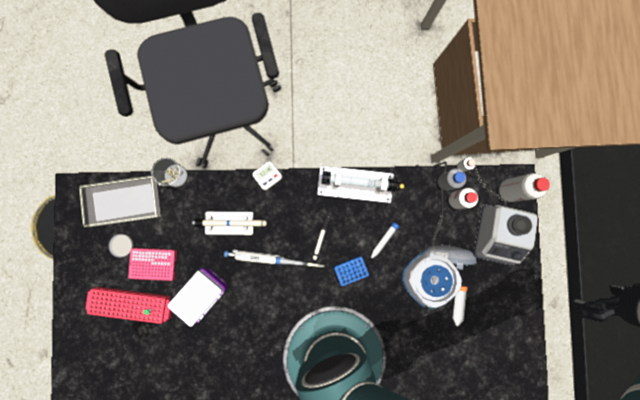

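View pics/side0.png

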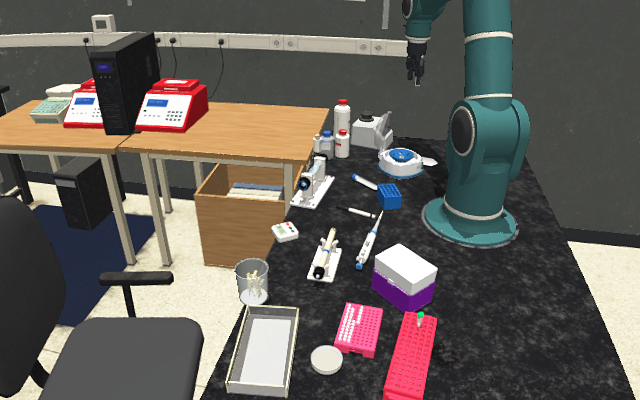

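The top view shows the adapter at about (230,223), head at the left (+y), and the column at about (356,184). In the side view the column's near end at (305,184) looks like the blue-ringed mouth. I'll zoom in on both.

```bash
cat > h.py <<'E'
import cv2,numpy as np,pickle
from rig import bot
def slopes(f,px):
    px=np.atleast_2d(px).astype(float)
    K=np.array([[f['fx'],0,f['cx']],[0,f['fy'],f['cy']],[0,0,1]])
    return cv2.undistortPoints(px.reshape(-1,1,2),K,np.array([f['k1'],0,0,0,0.])).reshape(-1,2)
def at_z(f,px,z):
    "world points where the pixels' rays meet height z"
    s=slopes(f,px);T=f['cam_to_world'];d=np.c_[s,np.ones(len(s))]@T[:3,:3].T;o=T[:3,3]
    return o+d*((z-o[2])/d[:,2])[:,None]
def deep(f,px):
    s=slopes(f,px);p=np.atleast_2d(px).astype(int);z=f['z_map'][p[:,1],p[:,0]]
    T=f['cam_to_world'];return (np.c_[s,np.ones(len(s))]*z[:,None])@T[:3,:3].T+T[:3,3]
def cloud(f,u0,u1,v0,v1):
    u,v=np.meshgrid(np.arange(u0,u1),np.arange(v0,v1));px=np.c_[u.ravel(),v.ravel()]
    return px,deep(f,px),f['image'][px[:,1],px[:,0]].astype(int)
def proj(f,P):
    T=np.linalg.inv(f['cam_to_world']);c=np.atleast_2d(P)@T[:3,:3].T+T[:3,3]
    K=np.array([[f['fx'],0,f['cx']],[0,f['fy'],f['cy']],[0,0,1]])
    return cv2.projectPoints(c,np.zeros(3),np.zeros(3),K,np.array([f['k1'],0,0,0,0.]))[0].reshape(-1,2)
E
python3 - <<'E'
from h import *
t=pickle.load(open('top0.pkl','rb'));s=pickle.load(open('side0.pkl','rb'))
def crop(f,u0,v0,w,h,k): return cv2.resize(f['image'][v0:v0+h,u0:u0+w,::-1],(w*k,h*k),interpolation=cv2.INTER_CUBIC)
a=crop(t,190,160,114,72//1,7)[:,:800]; 
A=crop(t,185,205,100,36,8);B=crop(t,310,160,100,50,8)
C=np.hstack([crop(s,285,145,66,70,6)[:,:396],crop(s,300,220,66,70,6)])
cv2.imwrite('pics/c1.png',np.vstack([A[:260],B[:340]][:2])[:600]);cv2.imwrite('pics/c2.png',C)
# top-view clouds: column and adapter
for nm,(u0,u1,v0,v1) in dict(rod=(190,270,205,240),col=(315,408,162,205)).items():
    px,P,c=cloud(t,u0,u1,v0,v1)
    print(nm,'zpct',np.round(np.percentile(P[:,2],[5,25,50,75,90,97,99.5]),3))
E
```

```text
rod zpct [-0.003 -0.001  0.002  0.009  0.041  0.045  0.048]
col zpct [-0.863 -0.001  0.007  0.013  0.087  0.093  0.097]
```

View pics/c1.png

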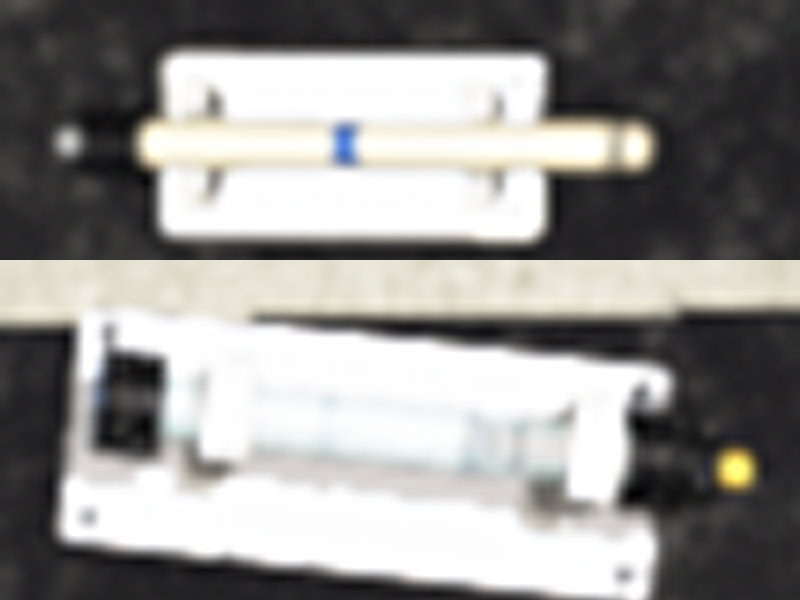

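View pics/c2.png

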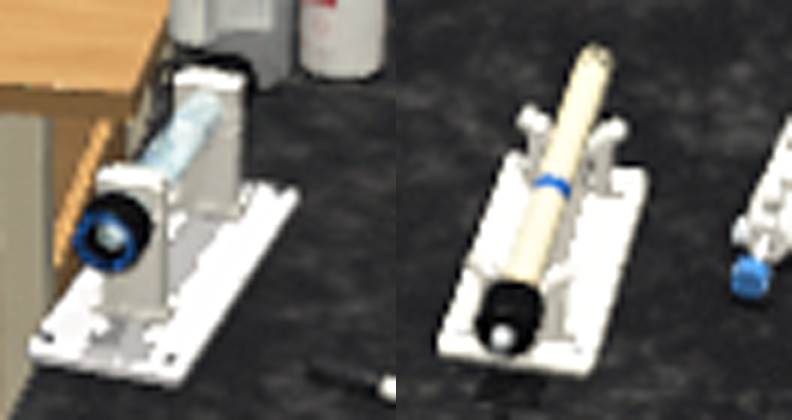

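The crops confirm it: the adapter's blue band is at top-view pixel (228,223), nose right and head left. The column's blue-ringed mouth is at the left end, about (322,209) after the crop offset. Next is fitting the axes.

```bash
cat > fit.py <<'E'
from h import *
def rect(P): 
    (c,(w,h),a)=cv2.minAreaRect((P*1000).astype(np.float32)); return np.round(c,1),np.round((w,h),1),round(a,2)
def rodaxis(f,box,z,off=1.5):
    "ivory pixels' axis line on the plane z: slope dx/dy, x at given y"
    px,P,c=cloud(f,*box)
    m=(c[:,0]>150)&(c[:,0]-c[:,2]>18)&(P[:,2]>z-.006)&(P[:,2]<z+.02)
    return px[m],at_z(f,px[m],z)
E
python3 - <<'E'
from fit import *
t=pickle.load(open('top0.pkl','rb'));s=pickle.load(open('side0.pkl','rb'))
for nm,f,box in(('top',t,(190,272,210,240)),('side',s,(305,345,222,285))):
    px,W=rodaxis(f,box,.036)
    vx,vy,x0,y0=cv2.fitLine(W[:,:2].astype(np.float32),cv2.DIST_HUBER,0,.01,.01).ravel()
    if vy<0:vx,vy=-vx,-vy
    l=(W[:,:2]-[x0,y0])@[vx,vy]
    print(nm,len(W),'axis pt',x0,y0,'yaw(dir y)',np.degrees(np.arctan2(-vx,vy)),'ends',[np.round([x0+vx*k,y0+vy*k],4) for k in(l.min(),l.max())])
    c=f['image'][box[2]:box[3],box[0]:box[1]].astype(int);m=(c[...,2]-c[...,0]>60)
    v,u=np.nonzero(m);p=np.array([u.mean()+box[0],v.mean()+box[2]]);print(' band',p,at_z(f,p,.042))
# column
px,P,c=cloud(t,312,408,160,208)
inb=(P[:,0]>.3)
base=inb&(P[:,2]>.004)&(P[:,2]<.03)&(c.min(1)>120);print('base',rect(at_z(t,px[base],.012)[:,:2]),np.median(P[base,2]))
dark=(c.max(1)<70)&(P[:,2]>.06)&inb
for nm,m in(('tall',inb&(P[:,2]>.06)),('darkL',dark&(px[:,0]<340)),('darkR',dark&(px[:,0]>380))):
    W=P[m][:,:2];print(nm,m.sum(),rect(at_z(t,px[m],.08)[:,:2]),np.round(W.mean(0),4),'zmax',P[m,2].max())
# side: mouth ring
px,P,c=cloud(s,290,320,170,200);m=(c[:,2]-c[:,0]>60)&(c[:,2]>90)
e=cv2.fitEllipse(px[m].astype(np.float32));print('ring px',m.sum(),e,at_z(s,e[0],.075),np.median(P[m],0))
E
```

```text
top 189 axis pt 0.3878054 0.27862355 yaw(dir y) -2.0328188 ends [array([0.3845, 0.1869]), array([0.3908, 0.3625])]
 band [227.5 222.5] [[0.39217559 0.29025526 0.042     ]]
side 195 axis pt 0.38985112 0.24451119 yaw(dir y) -1.4539261 ends [array([0.3884, 0.1874]), array([0.3931, 0.3733])]
 band [325.7 250.2] [[0.3908558  0.29385929 0.042     ]]
base (array([496.4, -71.4]), array([214.8,  86.2]), 82.73) 0.009636350537321703
tall 879 (array([493.5, -82.6]), array([100.3, 242.9]), 0.34) [ 0.4923 -0.0756] zmax 1.139423583228977
darkL 67 (array([510.3,  24.6]), array([34.2, 33.3]), 81.52) [0.5039 0.018 ] zmax 1.139423583228977
darkR 119 (array([ 482.8, -169.5]), array([30.3, 35.9]), 87.82) [ 0.4826 -0.1677] zmax 0.0967378139084274
ring px 25 ((301.858642578125, 184.8902587890625), (8.119656562805176, 9.180214881896973), 137.238037109375) [[0.51082569 0.03023365 0.075     ]] [0.51281216 0.03003911 0.0759635 ]
```

Adapter origin is about (0.390, 0.290), yaw about -2°. The column mouth is about (0.510, 0.029, 0.075), yaw about -7.3°. First I rise, then swing over.

```bash
python3 -m creep '{"delta_rot":[[0,0,0],[0,0,0],[0,0,0],[0,0,4],[0,0,4],[0,0,4],[0,0,4],[0,0,4],[0,0,4],[0,0,4]],"travel":[[0,0,3],[0,0,3],[0,0,3],[2.5,3.3,0],[2.5,3.3,0],[2.5,3.3,0],[2.5,3.3,0],[2.5,3.3,0],[2.5,3.3,0],[2.5,3.3,0]],"grip":[-1,-1,-1,-1,-1,-1,-1,-1,-1,-1]}' 40
python3 -m creep '{"delta_rot":[[0,0,4],[0,0,4],[0,0,4],[0,0,4],[0,0,4],[0,0,4],[0,0,4],[0,0,4],[0,0,4],[0,0,4]],"travel":[[1,3.6,0],[1,3.6,0],[1,3.6,0],[1,3.6,0],[1,3.6,0],[1,3.6,0],[1,3.6,0],[1,3.6,0],[0,3.6,0],[0,3.6,0]],"grip":[-1,-1,-1,-1,-1,-1,-1,-1,-1,-1]}'
```

```text
clock: 0.93
tcp_pos: [0.3733, -0.36, 0.3212]
ee_rot: [-180.0, 0.0, 46.6]
wrist_force: [1.5, -0.4, -0.2]
width: 0.0853
finger_force: 0.0
clock: 1.77
tcp_pos: [0.4524, -0.0001, 0.3211]
ee_rot: [-180.0, -0.0, 86.6]
wrist_force: [0.6, -0.7, 0.1]
width: 0.0854
finger_force: 0.0
```

```bash
python3 -m creep '{"delta_rot":[[0,0,1.5],[0,0,0],[0,0,0],[0,0,0],[0,0,0],[0,0,0],[0,0,0],[0,0,0],[0,0,0],[0,0,0]],"travel":[[-0.7,3.3,-1],[-0.7,3.3,-2],[-0.7,3.3,-2],[-0.7,3.3,-2],[-0.7,3.3,-2],[-0.7,3.3,-2],[-0.7,3.3,-2],[-0.7,3.3,-2],[-0.6,2.6,-2],[0,0,-2]],"grip":[-1,-1,-1,-1,-1,-1,-1,-1,-1,-1]}'
python3 - <<'E'
from h import *
s=bot.grab_frame('side');t=bot.grab_frame('top');print(np.round(bot.sense()['tcp_pos'],4))
for n,f,z in(('side',s,.0),('top',t,0)):
    pickle.dump(f,open(n+'1.pkl','wb'))
    print(n,proj(f,bot.sense()['tcp_pos']),proj(f,[.390,.290,.036]))
a=cv2.resize(s['image'][190:290,275:375,::-1],None,fx=4,fy=4,interpolation=2)
b=cv2.resize(t['image'][175:275,180:280,::-1],None,fx=4,fy=4,interpolation=2)
cv2.imwrite('pics/c3.png',np.hstack([a,b]))
E
```

```text
clock: 2.6
tcp_pos: [0.3885, 0.2931, 0.1304]
ee_rot: [-180.0, -0.1, 88.3]
wrist_force: [-0.6, -0.3, -0.1]
width: 0.0853
finger_force: 0.0
[0.3888 0.288  0.1288]
side [[327.60046685 220.1783724 ]] [[326.25397192 251.23891207]]
top [[221.5993595  223.40595886]] [[228.02547545 223.3029372 ]]
```

View pics/c3.png

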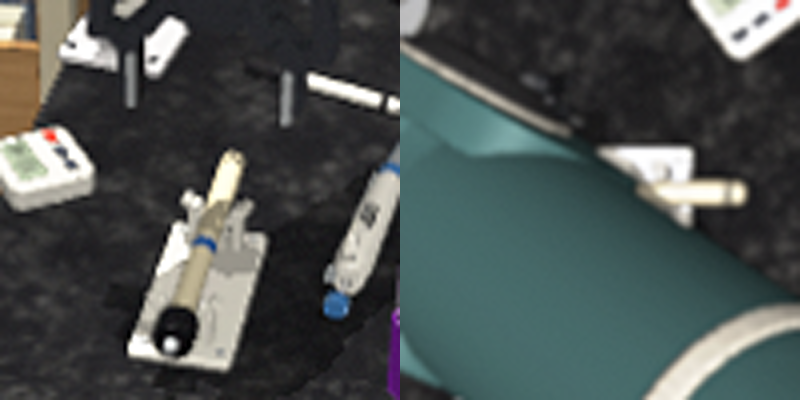

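Side crop: the fingers straddle the rod symmetrically, at pixels (307,209) and (347,214), with the band at (326,250). Descending to grasp at the band.

```bash
python3 -m creep '{"delta_rot":[[0,0,0],[0,0,0],[0,0,0],[0,0,0],[0,0,0],[0,0,0],[0,0,0],[0,0,0],[0,0,0],[0,0,0]],"travel":[[0.1,0.2,-2],[0,0,-2],[0,0,-2],[0,0,-2],[0,0,-1.5],[0,0,-0.9],[0,0,-0.5],[0,0,0],[0,0,0],[0,0,0]],"grip":[-1,-1,-1,-1,-1,-1,-1,-1,-1,-1]}' 40
python3 -m creep '{"delta_rot":[[0,0,0],[0,0,0],[0,0,0],[0,0,0],[0,0,0],[0,0,0],[0,0,0],[0,0,0],[0,0,0],[0,0,0]],"travel":[[0,0,0],[0,0,0],[0,0,0],[0,0,0],[0,0,0],[0,0,0],[0,0,0],[0,0,0],[0,0,0],[0,0,0]],"grip":[-0.5,-0.2,0,0.2,0.4,0.6,0.8,1,1,1]}' 40
```

```text
clock: 3.53
tcp_pos: [0.3922, 0.2903, 0.0232]
ee_rot: [179.9, -0.0, 87.9]
wrist_force: [0.1, 0.2, 0.1]
width: 0.0853
finger_force: 0.0
clock: 4.37
tcp_pos: [0.392, 0.2901, 0.0224]
ee_rot: [180.0, -0.0, 87.9]
wrist_force: [3.5, -1.4, 3.3]
width: 0.0139
finger_force: 39.0
```

```bash
python3 -m creep '{"delta_rot":[[0,0,0],[0,0,0],[0,0,0],[0,0,0],[0,0,0],[0,0,0],[0,0,0],[0,0,0],[0,0,0],[0,0,0]],"travel":[[0,0,0.3],[0,0,0.5],[0,0,1],[0,0,1],[0,0,1],[0,0,1],[0,0,1],[0,0,1],[0,0,0.6],[0,0,0]],"grip":[1,1,1,1,1,1,1,1,1,1]}'
python3 -m creep '{"delta_rot":[[0,0,-0.6],[0,0,-0.6],[0,0,-0.6],[0,0,-0.6],[0,0,-0.6],[0,0,-0.6],[0,0,-0.6],[0,0,-0.6],[0,0,-0.5],[0,0,0]],"travel":[[1,-0.9,0],[1.5,-1.4,0],[1.7,-1.6,0],[1.7,-1.6,0],[1.7,-1.6,0],[1.7,-1.6,0],[1.7,-1.6,0],[1.5,-1.4,0],[1,-0.9,0],[0,0,0]],"grip":[1,1,1,1,1,1,1,1,1,1]}'
python3 - <<'E'
from fit import *
S=bot.sense();print(S['wrist_force'],S['wrist_torque'])
s=bot.grab_frame('side');t=bot.grab_frame('top');S=bot.sense();print(np.round(S['tcp_pos'],4),S['ee_rot'],S['width'])
for n,f in(('side',s),('top',t)):
    pickle.dump(f,open(n+'2.pkl','wb'))
    print(n,proj(f,S['tcp_pos']))
u,v=proj(s,S['tcp_pos'])[0].astype(int);print(u,v)
u0,v0=275,120
a=cv2.resize(s['image'][v0:v0+100,u0:u0+100,::-1],None,fx=4,fy=4,interpolation=2)
b=cv2.resize(t['image'][140:240,230:330,::-1],None,fx=4,fy=4,interpolation=2)
cv2.imwrite('pics/c4.png',np.hstack([a,b]))
E
```

```text
clock: 5.2
tcp_pos: [0.3922, 0.2904, 0.0977]
ee_rot: [179.9, -0.0, 87.9]
wrist_force: [0.6, 0.8, -0.1]
width: 0.0138
finger_force: 39.0
clock: 6.03
tcp_pos: [0.5285, 0.1613, 0.0955]
ee_rot: [-180.0, 0.0, 82.4]
wrist_force: [-0.4, -0.8, -1.6]
width: 0.0138
finger_force: 39.0
[-0.38689121 -0.76194761 -1.55129318] [-0.03112636 -0.00321897  0.05901744]
[0.5264 0.164  0.0958] [-1.79941715e+02  1.48664757e-03  8.26068628e+01] 0.013996001856934372
side [[285.66487761 200.51876457]]
top [[270.59284607 171.0487422 ]]
285 200
```

View pics/c4.png

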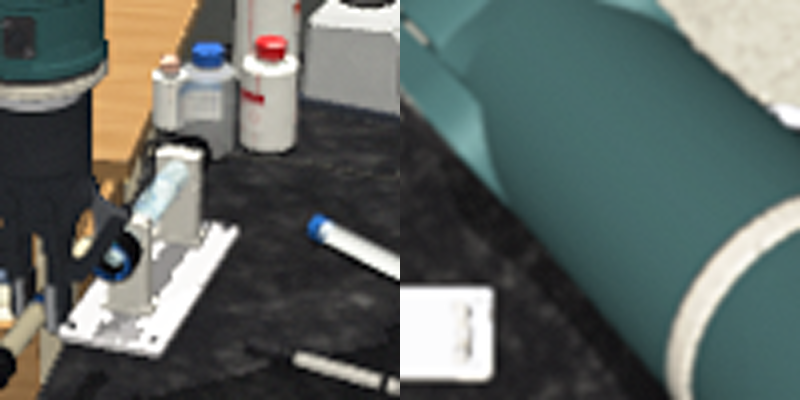

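The side crop shows the rod held at the band, with the nose near pixel (296,182) just before the mouth ring (304,185) and the head near (276,211). The top view is blocked by the arm. I'll lower to bore height and measure rod against ring.

```bash
python3 -m creep '{"delta_rot":[[0,0,0],[0,0,0],[0,0,0],[0,0,0],[0,0,0],[0,0,0],[0,0,0],[0,0,0],[0,0,0],[0,0,0]],"travel":[[0,0,-0.4],[0,0,-0.6],[0,0,-0.6],[0,0,-0.6],[0,0,-0.6],[0,0,-0.4],[0,0,-0.2],[0,0,0],[0,0,0],[0,0,0]],"grip":[1,1,1,1,1,1,1,1,1,1]}'
cat > rodcheck.py <<'E'
from fit import *
import sys
S=bot.sense();s=bot.grab_frame('side');pickle.dump(s,open('sideN.pkl','wb'))
T=np.array(S['tcp_pos']);yaw=np.radians(S['ee_rot'][2]-90);d=np.array([-np.sin(yaw),np.cos(yaw),0])
print('tcp',np.round(T,4),'yaw',np.degrees(yaw),'F',np.round(S['wrist_force'],1))
o=T+[0,0,.0136]
print('pred nose,band,head-end px',np.round(proj(s,[o-.105*d,o,o+.092*d]),1).tolist())
print('mouth px pred',proj(s,[.510,.029,.075]))
im=s['image'].astype(int)
u0,u1,v0,v1=260,330,160,245
sub=im[v0:v1,u0:u1];a=cv2.resize(sub.astype(np.uint8)[...,::-1],None,fx=7,fy=7,interpolation=2)
cv2.imwrite('pics/%s.png'%sys.argv[1],a)
E
python3 rodcheck.py c5
```

```text
clock: 6.97
tcp_pos: [0.5268, 0.1642, 0.0625]
ee_rot: [180.0, -0.0, 82.6]
wrist_force: [-0.3, 0.1, -1.0]
width: 0.0136
finger_force: 39.0
tcp [0.5268 0.1642 0.0625] yaw -7.362770188343134 F [-0.3  0.1 -1. ]
pred nose,band,head-end px [[298.8, 189.2], [285.7, 206.7], [272.6, 224.1]]
mouth px pred [[302.21414011 184.72549143]]
```

View pics/c5.png

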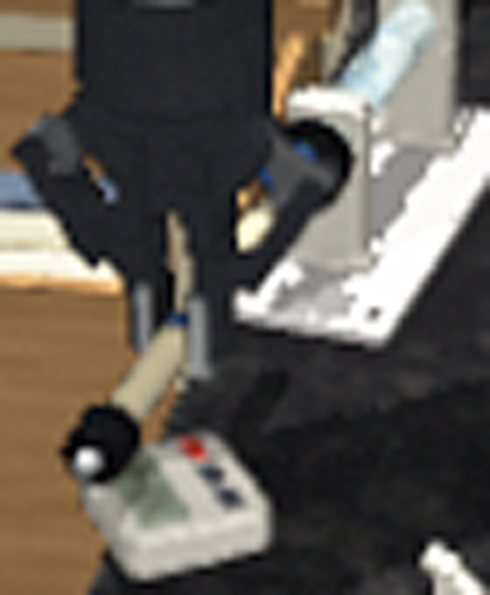

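The band is at (285.7,205) and the head end at about (273,225), both within 1.5 px of prediction: the rod is level and on the bore line. Advancing the nose into the cone.

```bash
python3 -m creep '{"delta_rot":[[0,0,0],[0,0,0],[0,0,0],[0,0,0],[0,0,0],[0,0,0],[0,0,0],[0,0,0],[0,0,0],[0,0,0]],"travel":[[0,0,-0.1],[-0.06,-0.5,0],[-0.06,-0.5,0],[-0.07,-0.5,0],[-0.06,-0.5,0],[-0.06,-0.5,0],[-0.07,-0.5,0],[-0.06,-0.5,0],[-0.06,-0.5,0],[0,0,0]],"grip":[1,1,1,1,1,1,1,1,1,1]}' 60
python3 -m creep '{"delta_rot":[[0,0,0],[0,0,0],[0,0,0],[0,0,0],[0,0,0],[0,0,0],[0,0,0],[0,0,0],[0,0,0],[0,0,0]],"travel":[[-0.04,-0.3,0],[0,0,0],[0,0,0],[0,0,0],[0,0,0],[0,0,0],[0,0,0],[0,0,0],[0,0,0],[0,0,0]],"grip":[1,1,1,1,1,1,1,1,1,1]}'
```

```text
clock: 7.85
tcp_pos: [0.5216, 0.1228, 0.0612]
ee_rot: [-180.0, 0.0, 82.6]
wrist_force: [0.1, 0.0, -1.1]
width: 0.0136
finger_force: 60.6
clock: 8.68
tcp_pos: [0.5213, 0.1211, 0.0613]
ee_rot: [-180.0, 0.0, 82.6]
wrist_force: [-0.8, 0.4, -1.9]
width: 0.0132
finger_force: 60.6
```

```bash
python3 -m creep '{"delta_rot":[[0,0,0],[0,0,0],[0,0,0],[0,0,0],[0,0,0],[0,0,0],[0,0,0],[0,0,0],[0,0,0],[0,0,0]],"travel":[[-0.02,-0.15,0],[-0.02,-0.15,0],[-0.02,-0.15,0],[-0.02,-0.15,0],[-0.02,-0.15,0],[-0.02,-0.15,0],[-0.02,-0.15,0],[0,0,0],[0,0,0],[0,0,0]],"grip":[1,1,1,1,1,1,1,1,1,1]}'
```

```text
clock: 9.52
tcp_pos: [0.52, 0.1105, 0.0613]
ee_rot: [180.0, 0.0, 82.6]
wrist_force: [2.2, 0.6, -1.1]
width: 0.0132
finger_force: 60.7
```

```bash
python3 -m creep '{"delta_rot":[[0,0,0],[0,0,0],[0,0,0],[0,0,0],[0,0,0],[0,0,0],[0,0,0],[0,0,0],[0,0,0],[0,0,0]],"travel":[[-0.01,-0.1,0],[-0.01,-0.1,0],[-0.02,-0.1,0],[-0.01,-0.1,0],[-0.01,-0.1,0],[-0.01,-0.1,0],[-0.01,-0.1,0],[-0.02,-0.1,0],[-0.01,-0.1,0],[-0.01,-0.1,0]],"grip":[1,1,1,1,1,1,1,1,1,1]}'
```

```text
clock: 10.35
tcp_pos: [0.5187, 0.1006, 0.0613]
ee_rot: [180.0, -0.0, 82.6]
wrist_force: [3.0, 4.1, -1.7]
width: 0.0134
finger_force: 60.7
```

```bash
python3 -m creep '{"delta_rot":[[0,0,0],[0,0,0],[0,0,0],[0,0,0],[0,0,0],[0,0,0],[0,0,0],[0,0,0],[0,0,0],[0,0,0]],"travel":[[0.04,0,0],[-0.01,-0.1,0],[-0.02,-0.1,0],[-0.01,-0.1,0],[-0.01,-0.1,0],[-0.01,-0.1,0],[-0.01,-0.1,0],[-0.02,-0.1,0],[-0.01,-0.1,0],[-0.01,-0.1,0]],"grip":[1,1,1,1,1,1,1,1,1,1]}'
```

```text
clock: 11.18
tcp_pos: [0.518, 0.0915, 0.0613]
ee_rot: [-180.0, 0.0, 82.6]
wrist_force: [1.5, 4.8, -1.0]
width: 0.013
finger_force: 60.6
```

```bash
python3 -m creep '{"delta_rot":[[0,0,0],[0,0,0],[0,0,0],[0,0,0],[0,0,0],[0,0,0],[0,0,0],[0,0,0],[0,0,0],[0,0,0]],"travel":[[0.01,-0.1,0],[-0.01,-0.1,0],[-0.02,-0.1,0],[-0.01,-0.1,0],[-0.01,-0.1,0],[-0.01,-0.1,0],[-0.01,-0.1,0],[-0.02,-0.1,0],[-0.01,-0.1,0],[-0.01,-0.1,0]],"grip":[1,1,1,1,1,1,1,1,1,1]}'
python3 -m creep '{"delta_rot":[[0,0,0],[0,0,0],[0,0,0],[0,0,0],[0,0,0],[0,0,0],[0,0,0],[0,0,0],[0,0,0],[0,0,0]],"travel":[[0.01,-0.1,0],[-0.01,-0.1,0],[-0.02,-0.1,0],[-0.01,-0.1,0],[-0.01,-0.1,0],[-0.01,-0.1,0],[-0.01,-0.1,0],[-0.02,-0.1,0],[-0.01,-0.1,0],[-0.01,-0.1,0]],"grip":[1,1,1,1,1,1,1,1,1,1]}'
```

```text
clock: 12.02
tcp_pos: [0.5169, 0.0815, 0.0613]
ee_rot: [-180.0, 0.0, 82.6]
wrist_force: [0.4, 4.5, -0.6]
width: 0.0135
finger_force: 60.6
clock: 12.85
tcp_pos: [0.5159, 0.0715, 0.0613]
ee_rot: [-180.0, 0.0, 82.6]
wrist_force: [1.2, 3.9, -0.3]
width: 0.0138
finger_force: 60.7
```

```bash
python3 -m creep '{"delta_rot":[[0,0,0],[0,0,0],[0,0,0],[0,0,0],[0,0,0],[0,0,0],[0,0,0],[0,0,0],[0,0,0],[0,0,0]],"travel":[[0,0,0],[0,0,0],[0,0,0],[0,0,0],[0,0,0],[0,0,0],[0,0,0],[0,0,1],[0,0,2],[0,0,3]],"grip":[0.5,0.2,0,-0.5,-1,-1,-1,-1,-1,-1]}'
python3 -m creep '{"delta_rot":[[0,0,0],[0,0,0],[0,0,0],[0,0,0],[0,0,0],[0,0,0],[0,0,0],[0,0,0],[0,0,0],[0,0,0]],"travel":[[0,0,3],[0,0,3],[0.2,1.5,2],[0.2,1.6,1],[0.2,1.6,0],[0.2,1.6,0],[0.2,1.6,0],[0,0,0],[0,0,0],[0,0,0]],"grip":[-1,-1,-1,-1,-1,-1,-1,-1,-1,-1]}'
python3 rodcheck.py c6
```

```text
clock: 13.68
tcp_pos: [0.5148, 0.0716, 0.121]
ee_rot: [-179.8, 0.0, 82.7]
wrist_force: [0.0, -0.7, 0.9]
width: 0.0855
finger_force: 0.0
clock: 14.52
tcp_pos: [0.5257, 0.1505, 0.211]
ee_rot: [-180.0, 0.0, 82.7]
wrist_force: [-0.6, 0.3, -0.5]
width: 0.0854
finger_force: 0.0
tcp [0.5257 0.1505 0.211 ] yaw -7.340394460179013 F [-0.6  0.3 -0.5]
pred nose,band,head-end px [[299.7, 141.1], [285.9, 155.9], [272.1, 170.8]]
mouth px pred [[302.21414011 184.72549143]]
```

View pics/c6.png

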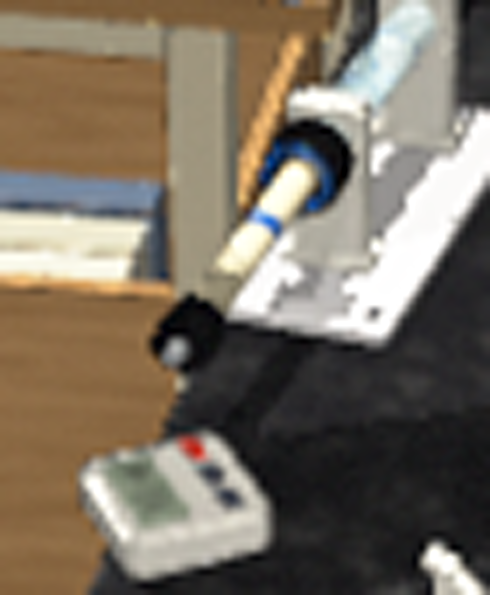

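Clear view: the adapter stays in the mouth with its band at (297.9,191.6) and head at about (287,207), drooping slightly. I'll measure the droop.

```bash
cat > droop.py <<'E'
from fit import *
from scipy.optimize import least_squares
s=pickle.load(open('sideN.pkl','rb'))
M=np.array([.510,.029,.075]);d=np.array([.127,.992,0]);d/=np.linalg.norm(d)
px,P,c=cloud(s,278,312,172,216)
q=(P-M)@d
near=(np.abs((P-M)@np.array([d[1],-d[0],0]))<.02)&(q>.006)&(q<.16)&(abs(P[:,2]-.072)<.03)
iv=near&(c[:,0]>130)&(c[:,0]-c[:,2]>20);bl=near&(c[:,2]-c[:,0]>60)&(q>.02);hd=near&(c.max(1)<60)&(q>.08)
for n,m in(('ivory',iv),('band',bl),('head',hd)):
    print(n,m.sum(),'q',np.round(np.percentile(q[m],[2,50,98]),4),'mean',np.round(P[m].mean(0),4),'px',px[m].mean(0).round(1))
a=np.polyfit(q[iv],P[iv,2],1);print('droop deg from depth',np.degrees(np.arctan(a[0])),'z at mouth',a[1])
b=np.polyfit(q[iv],((P-M)@np.array([d[1],-d[0],0]))[iv],1);print('lateral slope deg',np.degrees(np.arctan(b[0])),'lat0',b[1])
# silhouette fit: per image row/normal midline of ivory+band pixels versus projected axis
m=iv|bl;W=px[m].astype(np.float32);vx,vy,x0,y0=cv2.fitLine(W,cv2.DIST_L2,0,.01,.01).ravel();th=np.degrees(np.arctan2(vy,vx))
print('image line angle',th, 'pt',x0,y0)
for dr in(0,1,2,3):
    e=np.array([d[0],d[1],-np.tan(np.radians(dr))]);o=M-.015*d
    A,B=proj(s,[o+.025*e,o+.09*e]);print(dr,'deg: angle',np.degrees(np.arctan2(*(A-B)[::-1])),'u at y0',A[0]+(y0-A[1])*(B-A)[0]/(B-A)[1],'head px',proj(s,[o+.139*e]).round(1))
E
python3 droop.py
```

```text
ivory 75 q [0.0111 0.0707 0.1061] mean [0.5163 0.0934 0.0746] px [295.2 195.1]
band 8 q [0.0389 0.0441 0.0511] mean [0.5144 0.0728 0.0769] px [297.5 191. ]
head 65 q [0.1176 0.1339 0.1412] mean [0.5241 0.1595 0.0725] px [287.1 207. ]
droop deg from depth -0.4885233993693254 z at mouth 0.07512274540233364
lateral slope deg 1.1575872075531795 lat0 -0.003226446082374325
image line angle -52.222733 pt 295.4217 194.73494
0 deg: angle -53.11974954867093 u at y0 294.7038284065522 head px [[287.2 204.8]]
1 deg: angle -54.05150737972233 u at y0 295.0110130235343 head px [[287.2 205.5]]
2 deg: angle -54.94443974739071 u at y0 295.2986684907654 head px [[287.2 206.3]]
3 deg: angle -55.80102831128386 u at y0 295.5687591750072 head px [[287.2 207. ]]
```

```bash
python3 - <<'E'
from fit import *
s=pickle.load(open('side0.pkl','rb'))
M=np.array([.3868,.1855,.036]);d=np.array([.0349,.9994,0])
px,P,c=cloud(s,300,350,215,290);q=(P-M)@d;l=(P-M)@np.array([d[1],-d[0],0])
near=(abs(l)<.02)&(q>.01)&(q<.21)&(P[:,2]>.03)
iv=near&(c[:,0]>130)&(c[:,0]-c[:,2]>20);hd=near&(c.max(1)<60)&(q>.165)
for n,m in(('ivory',iv&(q>.073)&(q<.168)),('head',hd)):
    print(n,m.sum(),'q',np.round(np.percentile(q[m],[2,50,98]),4),'mean dz',(P[m,2].mean()-.036).round(4),'lat',l[m].mean().round(4),'px',px[m].mean(0).round(1))
m=iv&(q>.073)&(q<.168);print('slope',np.degrees(np.arctan(np.polyfit(q[m],P[m,2],1)[0])),np.degrees(np.arctan(np.polyfit(q[m],l[m],1)[0])))
W=px[m].astype(np.float32);vx,vy,x0,y0=cv2.fitLine(W,cv2.DIST_L2,0,.01,.01).ravel()
A,B=proj(s,[M+.07*d,M+.17*d]);print('line',np.degrees(np.arctan2(vy,vx)),'model',np.degrees(np.arctan2(*(A-B)[::-1])),'u',x0,A[0]+(y0-A[1])*(B-A)[0]/(B-A)[1],'headmodel',proj(s,M+.186*d))
E
```

```text
ivory 92 q [0.0763 0.1315 0.1667] mean dz 0.0043 lat 0.0003 px [324.2 254.9]
head 83 q [0.1827 0.1969 0.2015] mean dz 0.0067 lat -0.0006 px [318.5 271.5]
slope 0.81465560135535 -0.22287491720897565
line -70.36602 model -70.69188507828088 u 324.21738 324.7857443151221 headmodel [[319.01518874 271.36613036]]
```

Calibrated against the level rod, the droop is about 2.7°, so the head axis is at z≈0.068. I'll tilt the tool to match, descend over the head, close, and then level it about the seal.

```bash
python3 -m creep '{"delta_rot":[[-1.3,0.17,0],[-1.3,0.17,0],[0,0,0],[0,0,0],[0,0,0],[0,0,0],[0,0,0],[0,0,0],[0,0,0],[0,0,0]],"travel":[[0,0.05,-2],[0,0,-2.5],[0,0,-2.5],[0,0,-2.5],[0,0,-2.5],[0,0,-2],[0,0,-1.2],[0,0,-0.6],[0,0,0],[0,0,0]],"grip":[-1,-1,-1,-1,-1,-1,-1,-1,-1,-1]}' 40
python3 -m creep '{"delta_rot":[[0,0,0],[0,0,0],[0,0,0],[0,0,0],[0,0,0],[0,0,0],[0,0,0],[0,0,0],[0,0,0],[0,0,0]],"travel":[[0,0,0],[0,0,0],[0,0,0],[0,0,0],[0,0,0],[0,0,0],[0,0,0],[0,0,0],[0,0,0],[0,0,0]],"grip":[-0.5,-0.2,0,0.2,0.4,0.6,0.8,1,1,1]}' 40
```

```text
clock: 15.4
tcp_pos: [0.5264, 0.1511, 0.054]
ee_rot: [180.0, 2.6, 82.6]
wrist_force: [0.2, -0.3, 0.2]
width: 0.0854
finger_force: 0.0
clock: 16.23
tcp_pos: [0.526, 0.1511, 0.0533]
ee_rot: [-180.0, 2.6, 82.6]
wrist_force: [0.7, -0.6, 1.6]
width: 0.022
finger_force: 39.1
```

```bash
python3 -m creep '{"delta_rot":[[0.52,-0.07,0],[0.52,-0.07,0],[0.52,-0.07,0],[0.52,-0.07,0],[0.52,-0.07,0],[0,0,0],[0,0,0],[0,0,0],[0,0,0],[0,0,0]],"travel":[[0,0.01,0.12],[0,0.02,0.12],[0,0.01,0.12],[0,0.02,0.12],[0,0.01,0.12],[0,0,0],[0,0,0],[0,0,0],[0,0,0],[0,0,0]],"grip":[1,1,1,1,1,1,1,1,1,1]}'
python3 - <<'E'
from rig import bot
import numpy as np
for i in range(3):
    S=bot.sense();print(np.round(S['wrist_force'],2),np.round(S['wrist_torque'],3));bot.grab_frame('side')
E
python3 rodcheck.py c7; python3 droop.py | head -5
```

```text
clock: 17.07
tcp_pos: [0.5259, 0.1516, 0.0592]
ee_rot: [-180.0, 0.0, 82.6]
wrist_force: [0.6, -1.6, -0.1]
width: 0.0224
finger_force: 39.2
[ 0.63 -1.58 -0.13] [-0.457 -0.017  0.098]
[ 0.06 -1.76 -0.25] [-0.438 -0.053  0.082]
[ 0.79 -1.76 -0.31] [-0.522  0.01   0.053]
tcp [0.5259 0.1516 0.0592] yaw -7.361628599798308 F [ 1.4 -1.3 -0.2]
pred nose,band,head-end px [[300.1, 188.2], [287.2, 205.4], [274.3, 222.6]]
mouth px pred [[302.21414011 184.72549143]]
ivory 18 q [0.0146 0.0354 0.1142] mean [0.5153 0.0724 0.0783] px [297.2 190.6]
band 5 q [0.0404 0.0435 0.0484] mean [0.5122 0.0733 0.0794] px [298.2 190.4]
head 85 q [0.1147 0.1345 0.1406] mean [0.5288 0.1594 0.0813] px [285.4 204.1]
droop deg from depth -6.394337243847752 z at mouth 0.08324742290950406
lateral slope deg 3.4540170414011206 lat0 -0.0028714731492902384
```

Level again: head axis is near 0.0746 m and vertical force is about zero. Pushing the first 40 mm, and estimating the frit depth from the first top picture meanwhile.

```bash
python3 -m creep '{"delta_rot":[[0,0,0],[0,0,0],[0,0,0],[0,0,0],[0,0,0],[0,0,0],[0,0,0],[0,0,0],[0,0,0],[0,0,0]],"travel":[[-0.01,-0.1,0],[-0.01,-0.1,0],[-0.02,-0.1,0],[-0.01,-0.1,0],[-0.01,-0.1,0],[-0.01,-0.1,0],[-0.02,-0.1,0],[-0.01,-0.1,0],[-0.01,-0.1,0],[-0.02,-0.1,0]],"grip":[1,1,1,1,1,1,1,1,1,1]}'
python3 -m creep '{"delta_rot":[[0,0,0],[0,0,0],[0,0,0],[0,0,0],[0,0,0],[0,0,0],[0,0,0],[0,0,0],[0,0,0],[0,0,0]],"travel":[[-0.01,-0.1,0],[-0.01,-0.1,0],[-0.02,-0.1,0],[-0.01,-0.1,0],[-0.01,-0.1,0],[-0.01,-0.1,0],[-0.02,-0.1,0],[-0.01,-0.1,0],[-0.01,-0.1,0],[-0.02,-0.1,0]],"grip":[1,1,1,1,1,1,1,1,1,1]}'
python3 - <<'E'
from h import *
t=pickle.load(open('top0.pkl','rb'))
M=np.array([.510,.029,.075]);d=np.array([.127,.992,0]);d/=np.linalg.norm(d)
for k in range(90,160,3):
    u,v=proj(t,M-d*k/1000)[0]
    print(k,np.round([u,v],1),cv2.getRectSubPix(t['image'],(1,1),(float(u),float(v))).ravel(),cv2.getRectSubPix(t['image'],(1,1),(float(u),float(v-2))).ravel())
E
```

```text
clock: 18.1
tcp_pos: [0.5247, 0.1417, 0.0593]
ee_rot: [180.0, 0.0, 82.6]
wrist_force: [1.2, 4.7, 0.9]
width: 0.0222
finger_force: 39.2
clock: 18.93
tcp_pos: [0.5234, 0.1316, 0.0593]
ee_rot: [180.0, 0.0, 82.6]
wrist_force: [0.5, 4.8, 0.2]
width: 0.0224
finger_force: 39.2
90 [353.4 180.7] [250 251 251] [249 252 252]
93 [354.5 180.8] [252 253 253] [249 252 252]
96 [355.6 181. ] [252 252 253] [249 252 252]
99 [356.6 181.1] [252 252 253] [249 252 252]
102 [357.7 181.2] [252 253 253] [249 252 252]
105 [358.8 181.3] [252 253 253] [249 251 252]
108 [359.9 181.4] [253 253 254] [249 251 252]
111 [361.  181.5] [253 253 254] [249 251 252]
114 [362.1 181.7] [253 253 254] [248 251 252]
117 [363.1 181.8] [252 253 253] [249 252 252]
120 [364.2 181.9] [252 253 253] [249 252 252]
123 [365.3 182. ] [253 253 253] [250 252 253]
126 [366.4 182.1] [248 249 250] [248 251 251]
129 [367.5 182.2] [235 237 238] [238 242 244]
132 [368.6 182.4] [224 227 230] [222 229 232]
135 [369.6 182.5] [220 224 228] [217 224 227]
138 [370.7 182.6] [218 220 222] [218 223 225]
141 [371.8 182.7] [224 225 225] [223 227 227]
144 [372.9 182.8] [228 228 227] [223 227 225]
147 [374. 183.] [211 212 210] [200 207 206]
150 [375.1 183.1] [217 217 215] [202 209 207]
153 [376.1 183.2] [231 231 230] [224 227 226]
156 [377.2 183.3] [231 231 230] [225 229 227]
159 [378.3 183.4] [230 229 228] [219 223 221]
```

```bash
python3 -m creep '{"delta_rot":[[0,0,0],[0,0,0],[0,0,0],[0,0,0],[0,0,0],[0,0,0],[0,0,0],[0,0,0],[0,0,0],[0,0,0]],"travel":[[-0.02,-0.15,0],[-0.02,-0.15,0],[-0.02,-0.15,0],[-0.02,-0.15,0],[-0.02,-0.15,0],[-0.02,-0.15,0],[-0.02,-0.15,0],[-0.02,-0.15,0],[-0.02,-0.15,0],[-0.02,-0.15,0]],"grip":[1,1,1,1,1,1,1,1,1,1]}' 30
python3 -m creep '{"delta_rot":[[0,0,0],[0,0,0],[0,0,0],[0,0,0],[0,0,0],[0,0,0],[0,0,0],[0,0,0],[0,0,0],[0,0,0]],"travel":[[-0.02,-0.15,0],[-0.02,-0.15,0],[-0.02,-0.15,0],[-0.02,-0.15,0],[-0.02,-0.15,0],[-0.02,-0.15,0],[-0.02,-0.15,0],[-0.02,-0.15,0],[-0.02,-0.15,0],[-0.02,-0.15,0]],"grip":[1,1,1,1,1,1,1,1,1,1]}' 25
```

```text
clock: 19.77
tcp_pos: [0.5214, 0.1166, 0.0593]
ee_rot: [180.0, 0.0, 82.6]
wrist_force: [2.1, 3.5, 0.2]
width: 0.0224
finger_force: 39.2
clock: 20.6
tcp_pos: [0.5193, 0.1017, 0.0593]
ee_rot: [180.0, 0.0, 82.6]
wrist_force: [1.3, 3.1, 0.9]
width: 0.0225
finger_force: 39.2
```

```bash
python3 -m creep '{"delta_rot":[[0,0,0],[0,0,0],[0,0,0],[0,0,0],[0,0,0],[0,0,0],[0,0,0],[0,0,0],[0,0,0],[0,0,0]],"travel":[[0,-0.08,0],[-0.01,-0.08,0],[-0.01,-0.08,0],[-0.01,-0.08,0],[-0.01,-0.08,0],[-0.01,-0.08,0],[-0.01,-0.08,0],[-0.01,-0.08,0],[-0.01,-0.08,0],[-0.01,-0.08,0]],"grip":[1,1,1,1,1,1,1,1,1,1]}' 20
python3 -m creep '{"delta_rot":[[0,0,0],[0,0,0],[0,0,0],[0,0,0],[0,0,0],[0,0,0],[0,0,0],[0,0,0],[0,0,0],[0,0,0]],"travel":[[0,-0.03,0],[-0.01,-0.03,0],[0,-0.03,0],[-0.01,-0.03,0],[0,-0.03,0],[0,-0.03,0],[-0.01,-0.03,0],[0,-0.03,0],[0,-0.03,0],[-0.01,-0.03,0]],"grip":[1,1,1,1,1,1,1,1,1,1]}'
```

```text
clock: 21.43
tcp_pos: [0.5184, 0.0937, 0.0592]
ee_rot: [180.0, 0.0, 82.6]
wrist_force: [1.5, 3.4, 1.5]
width: 0.0222
finger_force: 39.2
clock: 22.27
tcp_pos: [0.5181, 0.0907, 0.0593]
ee_rot: [180.0, 0.0, 82.6]
wrist_force: [0.7, 4.3, 0.8]
width: 0.0221
finger_force: 39.3
```

```bash
python3 -m creep '{"delta_rot":[[0,0,0],[0,0,0],[0,0,0],[0,0,0],[0,0,0],[0,0,0],[0,0,0],[0,0,0],[0,0,0],[0,0,0]],"travel":[[0,-0.03,0],[-0.01,-0.03,0],[0,-0.03,0],[-0.01,-0.03,0],[0,-0.03,0],[0,-0.03,0],[-0.01,-0.03,0],[0,-0.03,0],[0,-0.03,0],[-0.01,-0.03,0]],"grip":[1,1,1,1,1,1,1,1,1,1]}'
```

```text
clock: 23.1
tcp_pos: [0.5177, 0.0878, 0.0593]
ee_rot: [180.0, 0.0, 82.6]
wrist_force: [1.8, 5.1, 1.6]
width: 0.0226
finger_force: 39.3
```

```bash
python3 -m creep '{"delta_rot":[[0,0,0],[0,0,0],[0,0,0],[0,0,0],[0,0,0],[0,0,0],[0,0,0],[0,0,0],[0,0,0],[0,0,0]],"travel":[[0,-0.02,0],[0,-0.02,0],[0,-0.02,0],[-0.01,-0.02,0],[0,-0.02,0],[0,-0.02,0],[-0.01,-0.02,0],[0,-0.02,0],[0,-0.02,0],[0,-0.02,0]],"grip":[1,1,1,1,1,1,1,1,1,1]}'; python3 -c "
from rig import bot
import numpy as np
S=bot.sense();print(np.round(S['wrist_torque'],2))"
```

```text
clock: 23.93
tcp_pos: [0.5174, 0.0858, 0.0593]
ee_rot: [180.0, 0.0, 82.6]
wrist_force: [1.1, 2.6, 1.7]
width: 0.0226
finger_force: 39.3
[ 0.48 -0.23  0.09]
```

```bash
python3 -m creep '{"delta_rot":[[0,0,0],[0,0,0],[0,0,0],[0,0,0],[0,0,0],[0,0,0],[0,0,0],[0,0,0],[0,0,0],[0,0,0]],"travel":[[0,-0.02,0],[0,-0.02,0],[0,-0.02,0],[-0.01,-0.02,0],[0,-0.02,0],[0,-0.02,0],[-0.01,-0.02,0],[0,-0.02,0],[0,-0.02,0],[0,-0.02,0]],"grip":[1,1,1,1,1,1,1,1,1,1]}'; python3 -c "
from rig import bot
import numpy as np
S=bot.sense();print(np.round(S['wrist_torque'],2))"
```

```text
clock: 24.77
tcp_pos: [0.5172, 0.0839, 0.0593]
ee_rot: [180.0, -0.0, 82.6]
wrist_force: [2.3, 5.8, 1.9]
width: 0.0223
finger_force: 39.3
[ 1.01 -0.26  0.04]
```

```bash
python3 -m creep '{"delta_rot":[[0,0,0],[0,0,0],[0,0,0],[0,0,0],[0,0,0],[0,0,0],[0,0,0],[0,0,0],[0,0,0],[0,0,0]],"travel":[[0,-0.01,0],[0,-0.01,0],[0,-0.01,0],[-0.01,-0.01,0],[0,-0.01,0],[0,-0.01,0],[0,-0.01,0],[0,-0.01,0],[0,-0.01,0],[0,-0.01,0]],"grip":[1,1,1,1,1,1,1,1,1,1]}'; python3 -c "
from rig import bot
import numpy as np
S=bot.sense();print(np.round(S['wrist_torque'],2))"
```

```text
clock: 25.6
tcp_pos: [0.5171, 0.0829, 0.0593]
ee_rot: [180.0, -0.0, 82.6]
wrist_force: [1.5, 5.2, 1.2]
width: 0.0224
finger_force: 39.3
[ 0.97 -0.18  0.01]
```

```bash
python3 -m creep '{"delta_rot":[[0,0,0],[0,0,0],[0,0,0],[0,0,0],[0,0,0],[0,0,0],[0,0,0],[0,0,0],[0,0,0],[0,0,0]],"travel":[[0,-0.01,0],[0,-0.01,0],[0,-0.01,0],[-0.01,-0.01,0],[0,-0.01,0],[0,-0.01,0],[0,-0.01,0],[0,-0.01,0],[0,-0.01,0],[0,-0.01,0]],"grip":[1,1,1,1,1,1,1,1,1,1]}'; python3 -c "
from rig import bot
import numpy as np
S=bot.sense();print(np.round(S['wrist_torque'],2))"
```

```text
clock: 26.43
tcp_pos: [0.5171, 0.0821, 0.0593]
ee_rot: [180.0, -0.0, 82.6]
wrist_force: [1.2, 7.4, 1.0]
width: 0.0225
finger_force: 39.3
[ 1.34 -0.26  0.07]
```

```bash
python3 -m creep '{"delta_rot":[[0,0,0],[0,0,0],[0,0,0],[0,0,0],[0,0,0],[0,0,0],[0,0,0],[0,0,0],[0,0,0],[0,0,0]],"travel":[[0,-0.01,0],[0,0,0],[0,-0.01,0],[0,0,0],[0,-0.01,0],[0,0,0],[0,-0.01,0],[0,0,0],[0,-0.01,0],[0,0,0]],"grip":[1,1,1,1,1,1,1,1,1,1]}'; python3 -c "
from rig import bot
import numpy as np
S=bot.sense();print(np.round(S['wrist_torque'],2),np.round(S['tcp_pos'],5))"
```

```text
clock: 27.27
tcp_pos: [0.5171, 0.082, 0.0593]
ee_rot: [180.0, -0.1, 82.7]
wrist_force: [0.8, 8.3, 0.9]
width: 0.0226
finger_force: 39.3
[ 1.7  -0.3   0.04] [0.51713 0.08199 0.05935]
```

```bash
python3 -m creep '{"delta_rot":[[0,0,0],[0,0,0],[0,0,0],[0,0,0],[0,0,0],[0,0,0],[0,0,0],[0,0,0],[0,0,0],[0,0,0]],"travel":[[0,-0.01,0],[0,0,0],[0,-0.01,0],[0,0,0],[0,-0.01,0],[0,0,0],[0,0,0],[0,0,0],[0,0,0],[0,0,0]],"grip":[1,1,1,1,1,1,1,1,1,1]}'; python3 -c "
from rig import bot
import numpy as np
S=bot.sense();print(np.round(S['wrist_torque'],2),np.round(S['tcp_pos'],5))"
```

```text
clock: 28.1
tcp_pos: [0.5171, 0.082, 0.0594]
ee_rot: [180.0, -0.1, 82.7]
wrist_force: [1.3, 10.2, 1.0]
width: 0.0227
finger_force: 39.3
[ 2.04 -0.31  0.02] [0.51711 0.08196 0.05935]
```

The stop is firm: force climbs 4.5→10 N with no further travel, at about 132 mm deep, which matches the frit edge in the image. I'll ease the preload, open and withdraw upward.

```bash
python3 -m creep '{"delta_rot":[[0,0,0],[0,0,0],[0,0,0],[0,0,0],[0,0,0],[0,0,0],[0,0,0],[0,0,0],[0,0,0],[0,0,0]],"travel":[[0,0.02,0],[0,0.02,0],[0,0.01,0],[0,0,0],[0,0,0],[0,0,0],[0,0,0],[0,0,0],[0,0,0],[0,0,0]],"grip":[1,1,1,1,0.5,0.2,0,-0.5,-1,-1]}'
python3 -m creep '{"delta_rot":[[0,0,0],[0,0,0],[0,0,0],[0,0,0],[0,0,0],[0,0,0],[0,0,0],[0,0,0],[0,0,0],[0,0,0]],"travel":[[0,0,0],[0,0,0.5],[0,0,1],[0,0,2],[0,0,3],[0,0,3],[0,0,3],[-1,0,3],[-2,0,2],[0,0,0]],"grip":[-1,-1,-1,-1,-1,-1,-1,-1,-1,-1]}'
python3 -m creep '{"delta_rot":[[0,0,0],[0,0,0],[0,0,0],[0,0,0],[0,0,0],[0,0,0],[0,0,0],[0,0,0],[0,0,0],[0,0,0]],"travel":[[-2,2,1],[-2,3,0],[-2,3,0],[-2,3,0],[0,3,0],[0,3,0],[0,3,0],[0,0,0],[0,0,0],[0,0,0]],"grip":[-1,-1,-1,-1,-1,-1,-1,-1,-1,-1]}'
python3 - <<'E'
from h import *
s=bot.grab_frame('side');t=bot.grab_frame('top')
a=cv2.resize(s['image'][150:230,265:345,::-1],(400,400),interpolation=2);b=cv2.resize(t['image'][145:225,315:395,::-1],(400,400),interpolation=2)
cv2.imwrite('pics/c8.png',np.hstack([a,b]));pickle.dump(s,open('sideN.pkl','wb'))
E
python3 droop.py | head -3
```

```text
clock: 28.93
tcp_pos: [0.5169, 0.0812, 0.0592]
ee_rot: [-180.0, 0.0, 82.6]
wrist_force: [0.8, -1.0, -0.8]
width: 0.0771
finger_force: 0.0
clock: 29.77
tcp_pos: [0.4862, 0.0826, 0.2387]
ee_rot: [179.7, 0.0, 82.7]
wrist_force: [1.2, -0.3, 1.4]
width: 0.0853
finger_force: 0.0
clock: 30.6
tcp_pos: [0.4069, 0.2812, 0.2443]
ee_rot: [-180.0, 0.0, 82.7]
wrist_force: [-0.3, -0.8, -0.7]
width: 0.0855
finger_force: 0.0
ivory 22 q [0.0072 0.0244 0.0386] mean [0.5103 0.0522 0.0783] px [300.4 187.4]Traceback (most recent call last):
  File "droop.py", line 10, in <module>
    print(n,m.sum(),'q',np.round(np.percentile(q[m],[2,50,98]),4),'mean',np.round(P[m].mean(0),4),'px',px[m].mean(0).round(1))
                                 ~~~~~~~~~~~~~^^^^^^^^^^^^^^^^
    return _quantile_unchecked(
        a, q, axis, out, overwrite_input, method, keepdims, weights)
    return _ureduce(a,
                    func=_quantile_ureduce_func,
    ...<5 lines>...
                    overwrite_input=overwrite_input,
                    method=method)
    r = func(a, **kwargs)
    result = _quantile(arr,
                       quantiles=q,
    ...<2 lines>...
                       out=out,
                       weights=wgt)
    slices_having_nans = np.isnan(arr[-1, ...])
                                  ~~~^^^^^^^^^
IndexError: index -1 is out of bounds for axis 0 with size 0
```

View pics/c8.png

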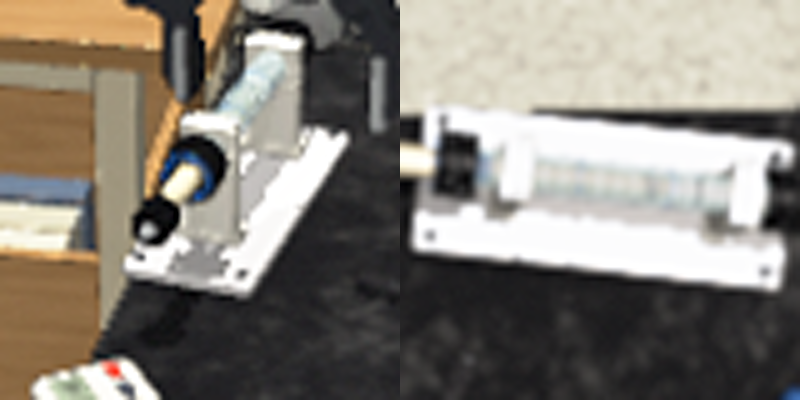

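The side crop shows the adapter seated: head at pixel (296,193), about 40 mm of ivory outside the mouth. The top crop shows the rod filling the bore up to the frit at about pixel (370,182). The gripper is clear, so I'm handing in.

```bash
python3 -c "
from rig import bot
print(bot.finish_job())"
```

```text
the job is handed in; nothing more can be done
None
```

The adapter is in the column, pushed about 132 mm deep until it met firm resistance that I take to be the frit, at about 10 N total. It was then released with the gripper clear, and the job was handed in at about 31 s; no verdict came back.

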